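Restart the grinder after an overload trip

TASK

The grinder has tripped on overload. On its control station, press the blue reset button all the way in with your fingertips and let it come back up, then do the same with the green start button, and take your hand clear. Press lightly, do not press the red stop, the black jog button or the emergency stop, do not lean on the box or its lamps, and leave the tools and parts lying around it where they are.

Things in the scene. Friction and masses are not known exactly. Their poses are not given: they have to be found in the camera images.
- station: The grinder's control station: light-grey metal box bolted to the bench, 150 (x) x 230 (y) x 66 mm high, origin at the centre of its underside, z up, -x side towards the robot. Front row on its flat lid: four push buttons along its own y, 36 mm in front of its centre, at y = +69, +23, -23, -69 mm; which colour is where varies. Feet stick out 21 mm at both ends.
- lamps (a point): Point on the lid midway between two fixed round pilot lamps in the back row (33 mm behind the station's centre, at its y = -24 mm, white, and -70 mm, amber = tripped). They rise 16 mm above the lid. To be left alone.
- conduit (a point): Where the conduit elbow that leaves the station's back enters the bench, 116 mm behind the station's centre; the elbow is fixed, 21 mm thick, up to 44 mm high.
- reset_unit: The fixed part of the blue button: polished metal bezel ring 30 mm across and 4 mm high on a plain aluminium plate; origin at its centre on the lid face, 66 mm above the bench. It carries the blue cap.
- reset_top (a point): Centre of the top of the blue RESET push button (clears the overload trip): a flat round cap 23 mm across. Unpressed, it stands 17 mm above the lid and 13 mm above its bezel, 83 mm above the bench; the point goes down with the cap.
- reset (a joint): How far the blue cap is pressed straight down, in m: 0 = up, 0.006 = fully in. It is a spring return button: it starts to move at about 2.5 N, needs about 6 N to be fully in, switches at 3.5 mm, then meets a hard end stop (over 40 N breaks it), and comes up by itself when let go.
- start_unit: The fixed part of the green button: polished metal bezel ring 30 mm across and 4 mm high on a plain aluminium plate; origin at its centre on the lid face, 66 mm above the bench. It carries the green cap.
- start_top (a point): Centre of the top of the green START push button: a flat round cap 23 mm across. Unpressed, it stands 17 mm above the lid and 13 mm above its bezel, 83 mm above the bench; the point goes down with the cap.
- start (a joint): How far the green cap is pressed straight down, in m: 0 = up, 0.006 = fully in. It is a spring return button: it starts to move at about 2.5 N, needs about 6 N to be fully in, switches at 3.5 mm, then meets a hard end stop (over 40 N breaks it), and comes up by itself when let go.
- stop_unit: The fixed part of the red button: polished metal bezel ring 30 mm across and 4 mm high on a plain aluminium plate; origin at its centre on the lid face, 66 mm above the bench. It carries the red cap.
- stop_top (a point): Centre of the top of the red STOP push button, to be left alone: a flat round cap 23 mm across. Unpressed, it stands 17 mm above the lid and 13 mm above its bezel, 83 mm above the bench; the point goes down with the cap.
- stop (a joint): How far the red cap is pressed straight down, in m: 0 = up, 0.006 = fully in. It is a spring return button: it starts to move at about 2.5 N, needs about 6 N to be fully in, switches at 3.5 mm, then meets a hard end stop (over 40 N breaks it), and comes up by itself when let go.
- jog_unit: The fixed part of the black button: polished metal bezel ring 30 mm across and 4 mm high on a plain aluminium plate; origin at its centre on the lid face, 66 mm above the bench. It carries the black cap.
- jog_top (a point): Centre of the top of the black JOG (inching) push button, to be left alone: a flat round cap 23 mm across. Unpressed, it stands 17 mm above the lid and 13 mm above its bezel, 83 mm above the bench; the point goes down with the cap.
- jog (a joint): How far the black cap is pressed straight down, in m: 0 = up, 0.006 = fully in. It is a spring return button: it starts to move at about 2.5 N, needs about 6 N to be fully in, switches at 3.5 mm, then meets a hard end stop (over 40 N breaks it), and comes up by itself when let go.
- estop_top (a point): Centre of the top of the red mushroom emergency stop (40 mm across), 99 mm above the bench. To be left alone.
- estop (a joint): How far the emergency stop is pushed in, in m: 0 = out, 0.005 = fully in. It needs 15 N to start.
- bolt: A loose M20 steel hex bolt standing on its head on the bench in front of the station: head 34 mm across and 12.5 mm high, shank 20 mm thick, 73 mm tall in all; origin at the centre of its underside.
- flap_disc: A loose 115 mm flap disc, 15 mm high, black back and brown flaps, lying flat beside the +y end of the station; origin at the centre of its underside.
- carton: A loose open cardboard carton of small bolts, 85 x 85 x 50 mm, beside the -y end of the station; origin at the centre of its underside.
- die_grinder: A loose yellow cordless die grinder with a 68 mm wire wheel, 240 mm long and 60 to 68 mm high, lying behind the station; origin on the bench under its middle, its x axis along it towards the wire wheel.
Things that resemble listed ones, but are neither listed nor needed, are in the scene too. Of the things that look like the flap_disc, the larger one is meant. Of the things that look like the carton, the larger one is meant.

How it is judged:
By the outcome, as a careful person would: the job done as asked, in the order asked, and still so for the second after the job is handed in, with the robot touching nothing.
It also fails if it takes over 35 s, if anything falls off the work surface, if the arm or the gripper's body presses on something with over 40 N, if the wrist force passes 120 N, or if a joint passes its speed limit or range.

ROBOT

A 6-joint arm with a two-finger parallel gripper is mounted at the origin on the work surface. World frame = base frame: x ahead of the robot, y to its left, z up, the work surface at z = 0. Lengths are in mm, angles in rad, forces in N, time in s.
With the tool pointing down it reaches from about 250 to 775 mm from the base axis. Payload 8.9 kg.
Tool frame: the origin (TCP) lies midway between the tips of the shut fingers; the grasp point (between the pads) lies 19 mm behind it; z points along the fingers, y is the line along which they close (so a half turn about z gives the same grasp; the last joint's range is limited). The gripper opens to 85 mm and grips with 20 to 120 N. Pads are 22 mm wide; open, the fingers measure 114 mm over their backs; the gripper's body (76 mm by 85 mm) begins 54 mm behind the grasp point. The pads swing forward as they close: fully open they stand 13 mm farther back than shut.
Start: joints at [-1.315, 0.291, -0.153, 1.127, 0, 1.431], TCP at [201.929, -484.612, 231.305] pointing down, gripper open.
Joint ranges: [-2.52, 2.52], [-0.91, 1.74], [-1.3, 1.37], [-1.96, 2.02], [-1.52, 1.47], [-3.14, 3.14]. Speed limits (rad/s): [2.22, 2.22, 2.79, 3.14, 3.14, 3.14].

INTERFACE

Orientations are given as a 3x3 rotation matrix whose columns are the frame's x, y, z axes.
In Python, from station import telemetry, imaging, order gives the robot as it stands.
- The arm moves only by the tool send_rows, never from a script. Its argument "rows" is text: rows parted by semicolons, each of 7 numbers parted by spaces: the shift along the tool's x, y, z in cm, then the turn, a rotation vector about the tool's x, y, z in rad, then the closure, from 0 (fully open) to 1 (shut). In form: tx ty tz wx wy wz grip; .... A call has 1 to 20 rows; each row shifts and turns the commanded pose from where the row before left it, along the tool's axes as they then stand; what a row does not reach is not made up. A row lasts 1/10 s, in which the tool goes at most 50 mm and 8.59 degrees, less where a joint would pass 70% of its speed; a pose out of reach is approached as far as the arm can. A call is refused whole if a number of a shift passes 5 or a number of a turn 0.15, either way. A call with a gripper value outside its range is refused whole. The fingers move at their own pace and stop on an object; "newtons" is the grip in N (left out, the last holds). Time passes only in rows, so rows that do not move let the fingers close. It gives the time, the measured TCP pose, the force, the opening and the grip force at its end, in the units of the state.
- telemetry.get_state(): the state, without advancing time (a new reading comes with each control period).
- imaging.read_camera(name): name is "scene" or "top" or "wrist"; returns a dict with "pixels" (480x640x3 uint8, red, green, blue), "intrinsics" (3x3 intrinsics, pixels), "origin" and "rotation" of the camera in the world; the wrist camera has in their place "mount" (4x4, takes a point from camera to tool coordinates, whose origin is the TCP and whose axes are the flange's). Camera axes: x right, y down, z forward; pixel columns grow to the right and rows downward; lengths in mm; the calibration is good to about 2 mm. A picture is of the moment at which its call begins: read the wrist's pose just before it. There is no depth.
- order.sign_off(): hands the job in; it is judged then, once.
The state is a dict: "time_s": time; "joint_pos": joint angles; "joint_velocities": joint speeds; "tau": joint torques, N m; "position": TCP position; "orientation": TCP orientation; "force": force on the tool from outside, world axes, zero at the start; "wrist_torque": the same for the moment, N m; "opening": finger opening in mm; "finger_force": force on a finger pad.
Only numpy, scipy, OpenCV 4.12 (cv2) and the standard library are available. Lean on these libraries where they do the work, as an engineer would, in place of code of your own. Each camera call takes 0.05 s, during which the arm holds its last target. There are 200 camera calls.

## Working session

There is one attempt and no reset: what is moved stays moved. The work goes in short steps, Python scripts to look and compute and a tool call to move; the robot and the scene stay as the last step left them, time stands still between calls to the robot, and variables do not carry over. Pictures are saved under pics/ and viewed, at most 10 in all, crops included, and the job is handed in when it is done.

Besides the shell and the picture viewer there is one more tool, called after ">>>" as name(argument=value, ...), one argument or row to a line, values as JSON. send_rows: Moves the arm, as the interface text tells. Its arguments: {"type":"object","properties":{"rows":{"type":"string"},"newtons":{"type":"number"}},"required":["rows"]}

```bash
mkdir -p pics
python3 - <<'E'
from station import telemetry, imaging
import cv2,numpy as np
s=telemetry.get_state();print(s['time_s'],s['position'],s['orientation'],s['opening'],s['force'])
for n in("scene","top"):
    c=imaging.read_camera(n);cv2.imwrite(f'pics/{n}0.png',c['pixels'][:,:,::-1]);np.savez(f'{n}0.npz',**c);print(n,c['intrinsics'],c['origin'],c['rotation'])
E
```

```text
0.0 [ 201.82780014 -484.20407651  230.73463788] [[ 9.23066478e-01  3.84640324e-01 -3.12496160e-04]
 [ 3.84640405e-01 -9.23065668e-01  1.23738336e-03]
 [ 1.87493061e-04 -1.26238575e-03 -9.99999186e-01]] 85.38111377415674 [ 0.53703595 -0.77797383  0.16239289]
scene [[594.45146521   0.         317.34050281]
 [  0.         594.45146521 246.75968671]
 [  0.           0.           1.        ]] [1036.81115976  731.60877391 1247.97874745] [[-0.84051941  0.44243003 -0.31270239]
 [ 0.54163214  0.69974519 -0.46582324]
 [ 0.0127178  -0.56090314 -0.82778374]]
top [[593.37819618   0.         318.82567384]
 [  0.         593.37819618 243.68323523]
 [  0.           0.           1.        ]] [ 469.71845435   52.4519325  1201.03649884] [[-0.00264673 -0.99630057  0.08589622]
 [-0.99997554  0.00319305  0.00622346]
 [-0.00647471 -0.08587765 -0.99628465]]
```

View pics/top0.png

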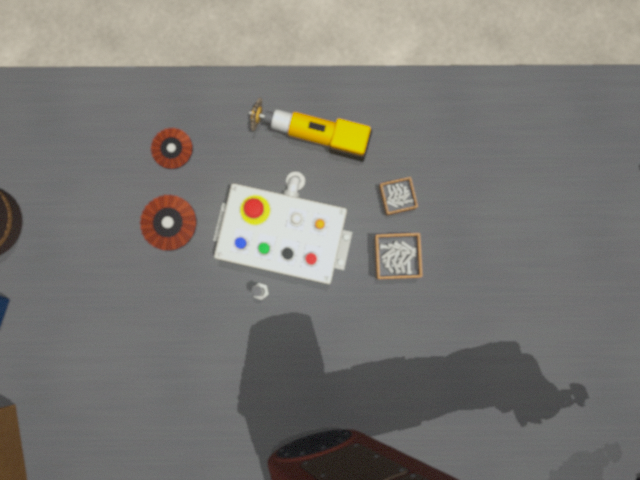

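View pics/scene0.png

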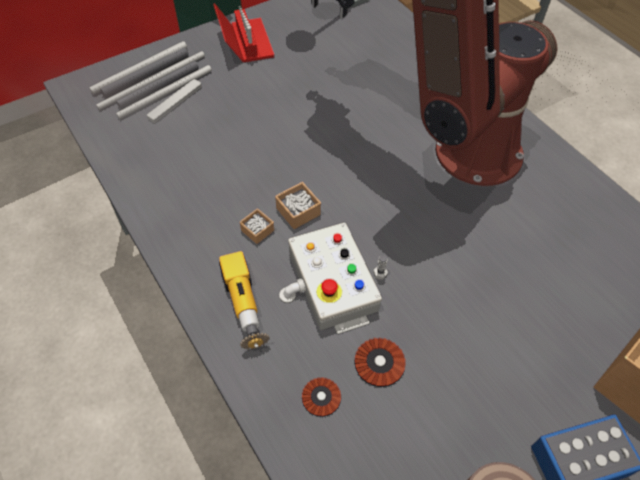

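Top view: blue at (241,243), green (264,248), black (288,254), red (311,259), mushroom (253,208), bolt (260,292). Scene view: blue (359,285), green (352,269), black (345,253), red (338,238).

```bash
cat > h.py <<'E'
import cv2,numpy as np
HUE=dict(blue=(105,130),green=(45,85))
def blob(px,name,roi):
    u0,v0,u1,v1=roi; hsv=cv2.cvtColor(px,cv2.COLOR_RGB2HSV)[v0:v1,u0:u1]
    lo,hi=HUE[name]; m=cv2.inRange(hsv,(lo,120,50),(hi,255,255))
    n,_,st,ce=cv2.connectedComponentsWithStats(m)
    if n<2: return None
    k=1+np.argmax(st[1:,4]); return ce[k]+[u0,v0],st[k]
def ray(K,R,uv): return R@np.linalg.solve(K,[uv[0],uv[1],1.])
def plane(o,d,z): return o+d*(z-o[2])/d[2]
def tri(o1,d1,o2,d2):
    A=np.c_[d1,-d2]; t=np.linalg.lstsq(A,o2-o1,rcond=None)[0]
    a,b=o1+t[0]*d1,o2+t[1]*d2; return (a+b)/2,np.linalg.norm(a-b)
E
python3 - <<'E'
from h import *
T=np.load('top0.npz');S=np.load('scene0.npz')
P={}
for n in HUE:
    a=blob(T['pixels'],n,(215,225,330,280));b=blob(S['pixels'],n,(325,225,375,300))
    da=ray(T['intrinsics'],T['rotation'],a[0]);db=ray(S['intrinsics'],S['rotation'],b[0])
    print(n,a,b);print(plane(T['origin'],da,83),plane(S['origin'],db,83),tri(T['origin'],da,S['origin'],db))
    P[n]=(plane(T['origin'],da,83)+plane(S['origin'],db,83))/2
d=P['blue']-P['green'];print(P,np.linalg.norm(d),np.degrees(np.arctan2(d[1],d[0])))
print('bolt',plane(T['origin'],ray(T['intrinsics'],T['rotation'],(258,292)),73))
E
```

```text
blue (array([240.14814815, 242.4691358 ]), array([20, 13, 11, 10, 81], dtype=int32)) (array([358.87301587, 284.14285714]), array([30, 55,  9,  9, 63], dtype=int32))
[568.89610297 208.38296596  83.        ] [572.52698921 212.77265301  83.        ] (array([569.55223597, 209.43323475,  75.51607934]), np.float64(0.020210185515846656))
green (array([263.58441558, 247.85714286]), array([44, 18, 10, 10, 77], dtype=int32)) (array([351.4137931 , 268.10344828]), array([23, 39,  8,  9, 58], dtype=int32))
[558.52353827 163.93154811  83.        ] [562.4081717  168.29359765  83.        ] (array([559.20619586, 164.63755645,  75.31465335]), np.float64(0.1881573126968186))
{'blue': array([570.71154609, 210.57780949,  83.        ]), 'green': array([560.46585498, 166.11257288,  83.        ])} 45.63037861801253 77.02436858617395
bolt [475.391377   175.07430957  73.        ]
```

>>> send_rows(
  rows="3.6 -1 0 0 0 -0.0475 1;3.6 -1 0 0 0 -0.0475 1;3.6 -1 0 0 0 -0.0475 1;3.6 -1 0 0 0 -0.0475 1;3.6 -1 0 0 0 -0.0475 1;3.6 -1 0 0 0 -0.0475 1;3.6 -1 0 0 0 -0.0475 1;3.6 -1 0 0 0 -0.0475 1;3.6 -1 0 0 0 -0.0475 1;3.6 -1 0 0 0 -0.0475 1;3.6 -1 0 0 0 -0.0475 1;3.6 -1 0 0 0 -0.0475 1;3.6 -1 0 0 0 -0.0475 1;3.6 -1 0 0 0 -0.0475 1;3.6 -1 0 0 0 -0.0475 1;3.6 -1 0 0 0 -0.0475 1;3.6 -1 0 0 0 -0.0475 1;3.6 -1 0 0 0 -0.0475 1;3.6 -1 0 0 0 -0.0475 1;0 0 0 0 0 0 1",
)

```text
time_s: 2.1
position: [516.9, 128.5, 230.9]
orientation: [[0.265, 0.964, -0.001], [0.964, -0.265, 0.001], [0.001, -0.001, -1.0]]
force: [-0.1, -0.1, 0.1]
opening: -0.1
finger_force: 0.0
```

```bash
cat > look.py <<'E'
import sys
from station import telemetry, imaging
from h import *
s=telemetry.get_state();c=imaging.read_camera('wrist')
cv2.imwrite(f'pics/{sys.argv[1]}.png',c['pixels'][:,:,::-1])
R=np.array(s['orientation']);p=np.array(s['position']);M=np.array(c['mount'])
print('t',s['time_s'],p.round(1),'F',np.round(s['force'],2),'q',np.round(s['joint_pos'],2),s['opening']);print(R.round(3))
o=R@M[:3,3]+p;Rc=R@M[:3,:3];print('cam off',M[:3,3].round(1),'axis',M[:3,2].round(2))
for n in HUE:
    b=blob(c['pixels'],n,(0,0,640,480))
    if b is None: print(n,'none');continue
    w=plane(o,ray(c['intrinsics'],Rc,b[0]),83);print(n,b[0].round(1),b[1],w.round(1),'tool delta',(R.T@(w-p)).round(1))
E
python3 look.py w1
```

```text
t 2.1 [516.9 128.5 230.9] F [-0.08 -0.07  0.12] q [ 0.11  0.31 -0.13  1.13  0.    1.94] -0.051102243581340696
[[ 0.265  0.964 -0.001]
 [ 0.964 -0.265  0.001]
 [ 0.001 -0.001 -1.   ]]
cam off [  67.    -0.2 -142.5] axis [-0.26  0.    0.96]
blue [365.4  82.1] [349  65  34  35 922] [569.9 209.2  83. ] tool delta [ 91.8  29.9 147.9]
green [366.8 153.2] [352 138  31  32 751] [559.9 164.6  83. ] tool delta [ 46.1  32.1 147.9]
```

View pics/w1.png

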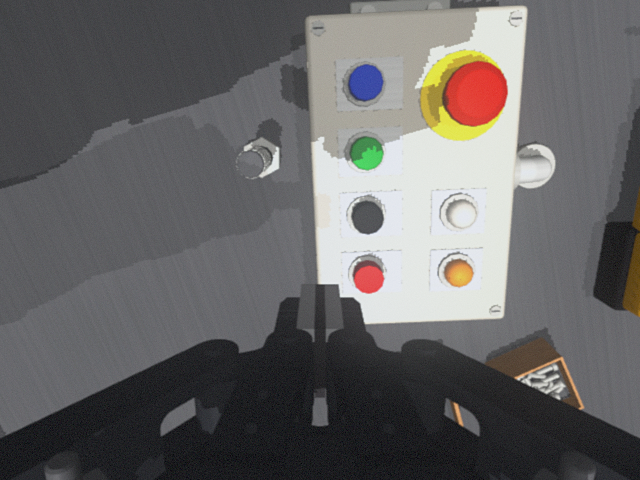

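Wrist view: blue (365,82), green (367,153), both agree with the top view within 2 mm and are 46 mm apart. Bolt at (256,160), mushroom at (474,93).

>>> send_rows(
  rows="2.3 0.75 1.5 0 0 0 1;2.3 0.75 2 0 0 0 1;2.3 0.75 3 0 0 0 1;2.28 0.74 3 0 0 0 1;0 0 2 0 0 0 1;0 0 1 0 0 0 1;0 0 0 0 0 0 1;0 0 0 0 0 0 1",
)

```text
time_s: 2.95
position: [571.2, 204.4, 107.2]
orientation: [[0.271, 0.963, 0.001], [0.963, -0.271, 0.0], [0.0, 0.001, -1.0]]
force: [-0.3, -0.8, 0.8]
opening: -0.0
finger_force: 0.0
```

```bash
python3 look.py w2
```

```text
t 2.95 [571.2 204.4 107.2] F [-0.28 -0.8   0.78] q [ 0.22  0.53 -0.12  0.92 -0.    2.07] -0.003810119421231218
[[ 0.271  0.963  0.001]
 [ 0.963 -0.271  0.   ]
 [ 0.     0.001 -1.   ]]
cam off [  67.    -0.2 -142.5] axis [-0.26  0.    0.96]
blue [313.6 268.7] [ 289  249   51   44 1539] [570.6 211.9  83. ] tool delta [ 7.1 -2.7 24.2]
green none
```

View pics/w2.png

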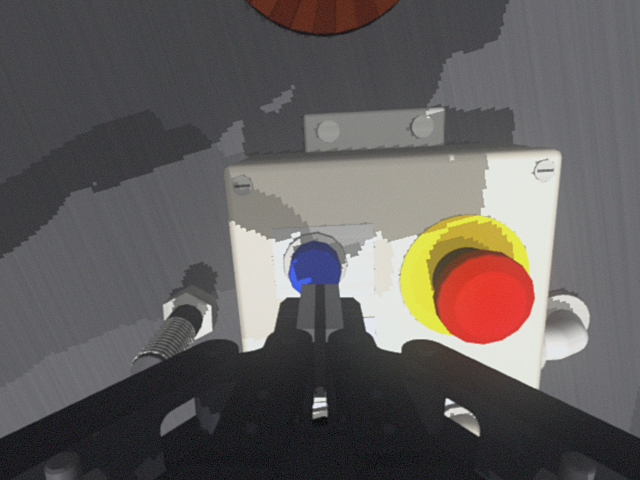

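Fingertips just -x (tool) of the blue cap, which is partly hidden at (314,269); shift 4 mm and -2.5 mm, consistent with the first look.

>>> send_rows(
  rows="0.4 -0.25 0 0 0 0 1;0 0 0.8 0 0 0 1;0 0 0.8 0 0 0 1;0 0 0.4 0 0 0 1;0 0 0 0 0 0 1;0 0 0 0 0 0 1",
)

```text
time_s: 3.6
position: [569.4, 209.5, 86.1]
orientation: [[0.27, 0.963, -0.0], [0.963, -0.27, -0.0], [-0.0, -0.0, -1.0]]
force: [0.1, 0.0, -0.2]
opening: 0.0
finger_force: 0.0
```

```bash
python3 look.py w3
```

```text
t 3.6 [569.4 209.5  86.1] F [ 0.09  0.04 -0.24] q [ 0.23  0.55 -0.14  0.87 -0.    2.08] 0.01889713371326847
[[ 0.27   0.963 -0.   ]
 [ 0.963 -0.27  -0.   ]
 [-0.    -0.    -1.   ]]
cam off [  67.    -0.2 -142.5] axis [-0.26  0.    0.96]
blue [328.6 283.6] [304 274  46  23 299] [574.9 217.1  83. ] tool delta [8.8 3.2 3.1]
green [319.8 412.1] [311 397  18  30 483] [556.6 164.2  83. ] tool delta [-47.1  -0.1   3.1]
```

View pics/w3.png

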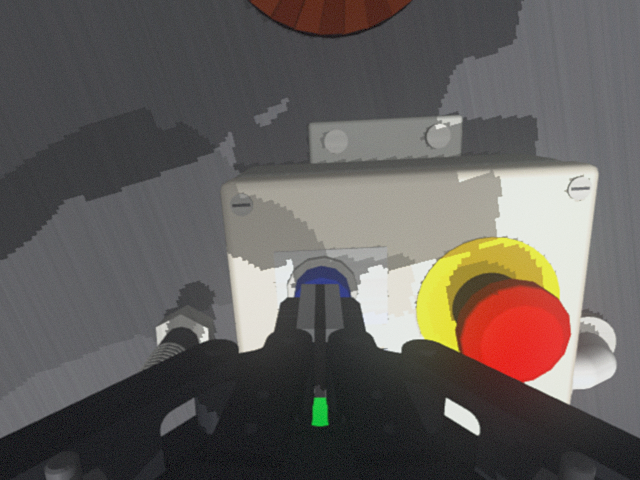

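Fingertips are centred over the blue cap (cap edge spans about 295–350 at row 285). Press slowly.

>>> send_rows(
  rows="0 0 0.2 0 0 0 1;0 0 0.2 0 0 0 1;0 0 0.2 0 0 0 1;0 0 0.1 0 0 0 1;0 0 0 0 0 0 1;0 0 0 0 0 0 1",
)

```text
time_s: 4.25
position: [569.8, 209.6, 79.6]
orientation: [[0.27, 0.963, 0.001], [0.963, -0.27, 0.0], [0.0, 0.0, -1.0]]
force: [0.4, -0.2, 3.3]
opening: -0.1
finger_force: 2.0
```

>>> send_rows(
  rows="0 0 0.1 0 0 0 1;0 0 0.1 0 0 0 1;0 0 0.05 0 0 0 1;0 0 0 0 0 0 1;0 0 0 0 0 0 1",
)

```text
time_s: 4.75
position: [569.8, 209.7, 77.1]
orientation: [[0.27, 0.963, 0.001], [0.963, -0.27, 0.0], [0.0, 0.001, -1.0]]
force: [0.3, -0.6, 6.0]
opening: -0.1
finger_force: 3.2
```

>>> send_rows(
  rows="0 0 0.05 0 0 0 1;0 0 0 0 0 0 1;0 0 0 0 0 0 1",
)

```text
time_s: 5.05
position: [569.8, 209.6, 77.0]
orientation: [[0.27, 0.963, 0.001], [0.963, -0.27, 0.0], [0.0, 0.001, -1.0]]
force: [-1.0, -0.6, 10.5]
opening: -0.0
finger_force: 5.4
```

Hard stop reached (10.5 N, full 6 mm). Release, lift and move over green.

>>> send_rows(
  rows="0 0 -0.3 0 0 0 1;0 0 -0.5 0 0 0 1;0 0 -1.2 0 0 0 1;0 0 -1.0 0 0 0 1;0 0 0 0 0 0 1;-1.5 0.07 0 0 0 0 1;-1.6 0.08 0 0 0 0 1;-1.5 0.08 0 0 0 0 1;0 0 0 0 0 0 1;0 0 1 0 0 0 1;0 0 1 0 0 0 1;0 0 0 0 0 0 1;0 0 0 0 0 0 1",
)

```text
time_s: 6.35
position: [558.9, 164.9, 85.6]
orientation: [[0.27, 0.963, -0.001], [0.963, -0.27, -0.0], [-0.001, -0.001, -1.0]]
force: [0.4, -0.3, -0.3]
opening: -0.0
finger_force: 0.0
```

```bash
python3 look.py w4
```

```text
t 6.35 [558.9 164.9  85.6] F [ 0.37 -0.29 -0.26] q [ 0.16  0.52 -0.21  0.84  0.    2.01] -0.026329299259578165
[[ 0.27   0.963 -0.001]
 [ 0.963 -0.27  -0.   ]
 [-0.001 -0.001 -1.   ]]
cam off [  67.    -0.2 -142.5] axis [-0.26  0.    0.96]
blue [317.  182.9] [ 285  150   64   66 3143] [570.4 209.9  83. ] tool delta [46.4 -1.   2.6]
green [323.3 281.1] [309 278  30   6  86] [562.7 174.3  83. ] tool delta [10.   1.2  2.6]
```

View pics/w4.png

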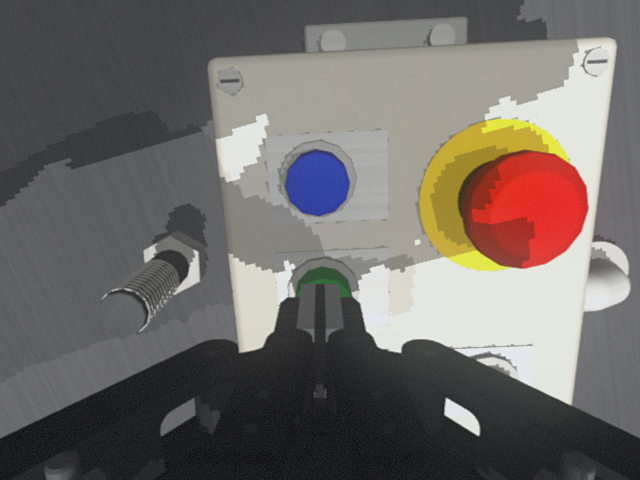

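Blue is back up at (317,183), centred as measured (570.4, 209.9); fingertips are centred over the green cap at (323,285). Press green the same way.

>>> send_rows(
  rows="0 0 0.2 0 0 0 1;0 0 0.2 0 0 0 1;0 0 0.2 0 0 0 1;0 0 0.1 0 0 0 1;0 0 0.1 0 0 0 1;0 0 0 0 0 0 1;0 0 0 0 0 0 1",
)

```text
time_s: 7.1
position: [559.6, 164.9, 78.6]
orientation: [[0.27, 0.963, 0.001], [0.963, -0.27, 0.0], [0.001, 0.001, -1.0]]
force: [-0.3, 2.1, 5.4]
opening: 0.2
finger_force: 2.3
```

>>> send_rows(
  rows="0 0 0.1 0 0 0 1;0 0 0.05 0 0 0 1;0 0 0.05 0 0 0 1;0 0 0 0 0 0 1;0 0 0 0 0 0 1",
)

```text
time_s: 7.6
position: [559.7, 164.9, 77.0]
orientation: [[0.27, 0.963, 0.001], [0.963, -0.27, 0.0], [0.001, 0.001, -1.0]]
force: [-1.4, 1.3, 10.3]
opening: -0.0
finger_force: 5.1
```

Hard stop on green at 10 N. Release and retreat.

>>> send_rows(
  rows="0 0 -0.3 0 0 0 1;0 0 -0.5 0 0 0 1;0 0 -1.5 0 0 0 1;0 0 -3 0 0 0 1;0 0 -3 0 0 0 1;0 0 -3 0 0 0 1;0 0 -3 0 0 0 1;-2 -2 0 0 0 0 1;-3 -3 0 0 0 0 1;-2 -2 0 0 0 0 1;0 0 0 0 0 0 1;0 0 0 0 0 0 1;0 0 0 0 0 0 1",
)

```text
time_s: 8.9
position: [473.8, 116.3, 219.3]
orientation: [[0.27, 0.963, 0.0], [0.963, -0.27, -0.0], [0.0, 0.0, -1.0]]
force: [-0.5, 0.8, 0.0]
opening: 0.4
finger_force: 0.0
```

```bash
python3 look.py w5
```

```text
t 8.9 [473.8 116.3 219.3] F [-0.48  0.8   0.03] q [ 0.09  0.23 -0.27  1.07 -0.    1.94] 0.35682483723221753
[[ 0.27   0.963  0.   ]
 [ 0.963 -0.27  -0.   ]
 [ 0.     0.    -1.   ]]
cam off [  67.    -0.2 -142.5] axis [-0.26  0.    0.96]
blue [429.6  39.5] [ 412   20   36   40 1086] [569.7 209.2  83. ] tool delta [115.4  67.2 136.3]
green [428.  116.3] [412 100  34  35 790] [559.5 165.1  83. ] tool delta [ 70.2  69.4 136.3]
```

View pics/w5.png

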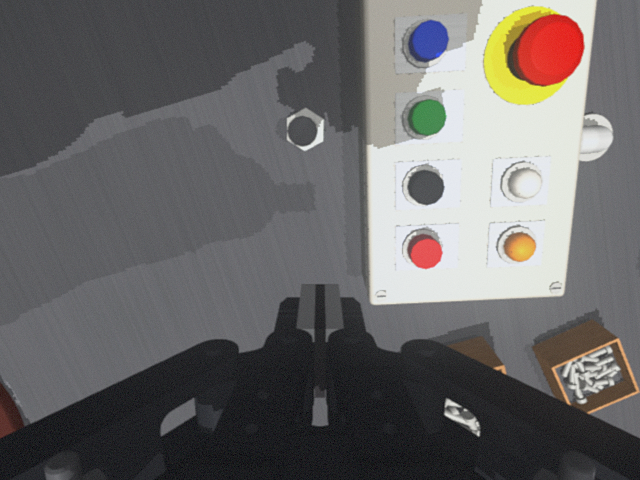

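Blue (430,40) and green (428,116) are both up, the bolt (305,129) still stands, and the hand is clear.

```bash
python3 -c "
from station import order;print(order.sign_off())"
```

```text
the job is handed in; nothing more can be done
None
```

I pressed the blue reset button and then the green start button, each fully in to its end stop at about 10 N. Both came back up, I took the hand clear touching nothing else that I could see, and I handed the job in at about 9 s.

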